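# Sweep the loose screw caps into the crumb pan

## Task

Sweep the three loose white screw caps across the worktop with your fingertips, in through the open front of the steel crumb pan, until all three lie at rest completely inside it. Only push them: do not pick any of them up. Leave the tin, the spice jar and the fork where they are.

Things in the scene. Friction and masses are not known exactly. Their poses are not given: they have to be found in the camera images.
- pan: flat steel crumb pan, fixed on the worktop; 170 mm long (its x), 160 mm wide (its y). Origin on the worktop under its middle. Open front at x = -85 mm, facing roughly the robot's left; back wall at x = +85 mm, black handle 96 mm beyond it. Floor 3 mm high. Back and rear side walls 35 mm high, sides within 45 mm of the front 21 mm; walls and rolled rims 6 mm thick
- pan_mouth (a point): middle of the pan's open front edge, on the worktop (x = -85 mm, y = 0 in the pan's axes); 152 mm wide between the walls. From this edge a thin ramp rises 3 mm over 25 mm to the flat floor, so a cap can be pushed straight in along the pan's +x
- cap_large_center (a point): round white plastic screw cap, 40 mm across, 18 mm high, ribbed side, lying flat and loose on the worktop; about 30 g; this point is its centre, 9 mm above its underside, z axis up
- cap_medium_center (a point): round white plastic screw cap, 34 mm across, 18 mm high, ribbed side, lying flat and loose on the worktop; about 30 g; this point is its centre, 9 mm above its underside, z axis up
- cap_small_center (a point): round white plastic screw cap, 29 mm across, 18 mm high, ribbed side, lying flat and loose on the worktop; about 30 g; this point is its centre, 9 mm above its underside, z axis up
- tin: food tin, 57 mm across, 72 mm high, standing loose on the worktop; origin at the centre of its underside; to be left alone
- spice_jar: small spice jar with dark lid, 44 mm across, 96 mm high, standing loose on the worktop; origin at the centre of its underside; to be left alone
- fork: steel fork, 204 x 28 mm, 18 mm high, lying loose on the worktop roughly across the robot's view; origin under its middle, x axis along it; to be left alone

How it is judged:
At the end, for the whole second after the job is handed in: The centre of each of the three caps is inside the pan: between its walls and at least the cap's own radius (20, 17 or 14.5 mm) behind its front edge, less than 30 mm above the worktop, and moving slower than 20 mm/s (x of cap_large_center in the frame of pan between -0.065 and 0.082 m and y of cap_large_center in the frame of pan between -0.077 and 0.077 m and z of each of cap_large_center, cap_medium_center, cap_small_center in the frame of pan below 0.03 m and linear speed of each of cap_large, cap_medium, cap_small below 0.02 m/s and x of cap_medium_center in the frame of pan between -0.068 and 0.082 m and y of cap_medium_center in the frame of pan between -0.077 and 0.077 m and x of cap_small_center in the frame of pan between -0.0705 and 0.082 m and y of cap_small_center in the frame of pan between -0.077 and 0.077 m); the robot touches nothing.
It fails at once if a cap was lifted: its centre rose more than 32 mm above the worktop (height (world z) of any of cap_large_center, cap_medium_center, cap_small_center above 0.032 m).
It fails at once if the tin was moved by more than 20 mm (distance of tin from where it was at the start of the episode above 0.02 m).
It fails at once if the spice jar was moved by more than 20 mm (distance of spice_jar from where it was at the start of the episode above 0.02 m).
It fails at once if the fork was moved by more than 20 mm (distance of fork from where it was at the start of the episode above 0.02 m).
It also fails if it takes over 67 s, if anything falls off the work surface, if the arm or the gripper's body presses on something with over 40 N, if the wrist force passes 120 N, or if a joint passes its speed limit or range.

## Robot

A 7-joint arm with a two-finger parallel gripper is mounted at the origin on a cart in front of the work surface, level with it; the furniture and walls round the work are solid. World frame = base frame: x ahead of the robot, y to its left, z up, the work surface at z = 0. Lengths are in m, angles in rad, forces in N, time in s.
With the tool pointing down it reaches from about 0.4 to 0.85 m from the base axis. Payload 10.4 kg.
Tool frame: the origin (TCP) lies midway between the tips of the shut fingers; the grasp point (between the pads) lies 19 mm behind it; z points along the fingers, y is the direction in which the jaws open and shut (so a half turn about z gives the same grasp; the last joint's range is limited). The gripper opens to 85 mm and grips with 20 to 120 N. Pads are 22 mm wide; open, the fingers measure 114 mm over their backs; the gripper's body (76 mm by 85 mm) begins 54 mm behind the grasp point. The pads swing forward as they close: fully open they stand 13 mm farther back than shut.
Start: joints at [-1.334, 0.332, -0.065, 1.46, 0.022, 1.35, -0.088], TCP at [0.161, 0.604, 0.231] pointing down, gripper open.
Joint ranges: [-2.6, 2.6], [-0.5, 2.12], [-1.47, 1.34], [0.16, 2.42], [-1.27, 4.41], [0.06, 2.06], [-2.6, 2.6]. Speed limits (rad/s): [2.22, 2.22, 2.79, 2.79, 3.14, 3.14, 3.14].

## Interface

Orientations are given as a rotation vector (axis times angle).
In Python, from station import get_state, viewer, order gives the robot as it stands.
- The arm moves only by the tool servo_tool, never from a script. Its argument "deltas" is a list of rows, each an object with "turn": the turn, a rotation vector about the tool's x, y, z in degrees, a list of three; "offset": the shift along the tool's x, y, z in mm, a list of three; "gripper": the opening, from 0 (shut) to 1 (fully open). In form: [{"turn": [rx, ry, rz], "offset": [x, y, z], "gripper": gripper}, ...]. A call has 1 to 12 rows; each row shifts and turns the commanded pose from where the row before left it, along the tool's axes as they then stand; what a row does not reach is not made up. A row lasts 1/8 s, in which the tool goes at most 62.5 mm and 10.7 degrees, less where a joint would pass 70% of its speed; a pose out of reach is approached as far as the arm can. A call with a gripper value outside its range is refused whole. The fingers move at their own pace and stop on an object; "squeeze" is the grip in N (left out, the last holds). Time passes only in rows, so rows that do not move let the fingers close. It gives the time, the measured TCP pose, the force and the opening at its end, in the units of the state.
- get_state(): the state, without advancing time (a new reading comes with each control period).
- viewer.snapshot(name): name is "scene" or "top" or "wrist"; returns a dict with "img" (480x640x3 uint8, red, green, blue), "mtx" (3x3 intrinsics, pixels), "R" (3x3) and "t" (3): a world point X has camera coordinates R X + t. Camera axes: x right, y down, z forward; pixel columns grow to the right and rows downward; lengths in m; the calibration is good to about 2 mm. A picture is of the moment at which its call begins. There is no depth.
- order.finish_job(): hands the job in, once; it reports no verdict.
The state is a dict: "time": time; "joints": joint angles; "qvel": joint speeds; "tau": joint torques, N m; "eef_pos": TCP position; "tcp_rot": TCP orientation; "force": force on the tool from outside, world axes, zero at the start; "wrist_torque": the same for the moment, N m; "opening": opening from 0.0 (shut) to 1.0 (fully open).
Only numpy, scipy, OpenCV 4.12 (cv2) and the standard library are available. Lean on these libraries where they do the work, as an engineer would, in place of code of your own. Each camera call takes 0.05 s, during which the arm holds its last target. There are 200 camera calls.

## Working session

There is one attempt and no reset: what is moved stays moved. The work goes in short steps, Python scripts to look and compute and a tool call to move; the robot and the scene stay as the last step left them, time stands still between calls to the robot, and variables do not carry over. Pictures are saved under pics/ and viewed, about 8 in all and at most 12, crops included, and the job is handed in when it is done.

Besides the shell and the picture viewer there is one more tool, called after "Request:" as name(argument=value, ...), one argument or row to a line, values as JSON. servo_tool: Moves the arm, as the interface text tells. Its arguments: {"type":"object","properties":{"deltas":{"type":"array"},"squeeze":{"type":"number"}},"required":["deltas"]}

```bash
mkdir -p pics; cat > h.py <<'E'
import numpy as np, cv2
from station import get_state, viewer, order
from scipy.spatial.transform import Rotation as Ro
def snap(n,f=None):
    s=viewer.snapshot(n); s={k:np.array(v) for k,v in s.items()}
    if f: cv2.imwrite('pics/'+f,s['img'][:,:,::-1])
    return s
def ray(s,u,v,z):
    d=s['R'].T@np.linalg.solve(s['mtx'],[u,v,1.]); c=-s['R'].T@s['t']
    return c+d*(z-c[2])/d[2]
def proj(s,X):
    p=s['mtx']@(s['R']@np.array(X)+s['t']); return p[:2]/p[2]
E
python3 - <<'E'
from h import *
for n in ['top','scene']:
    s=snap(n,n+'1.png'); print(n,-s['R'].T@s['t'])
st=get_state(); print(st); print(Ro.from_rotvec(st['tcp_rot']).as_matrix())
E
```

```text
top [ 0.37938952 -0.01584937  0.88675389]
scene [-0.13239267 -0.41290462  0.49827528]
{'time': 0.1, 'joints': array([-1.33363623,  0.33280724, -0.06474549,  1.46080719,  0.02161648,
        1.34989146, -0.08849849]), 'qvel': array([ 9.55817068e-04,  4.24937687e-04, -2.90468460e-05, -1.38436618e-03,
        6.01349979e-04,  3.19313640e-04,  6.78195273e-05]), 'tau': array([ 1.93139720e-03, -6.26746416e+01,  4.94485872e-02, -3.92427957e+01,
        1.64197432e-02,  6.89645967e-03, -6.01784222e-05]), 'eef_pos': array([0.16043088, 0.60373657, 0.23062044]), 'tcp_rot': array([-4.06767227e-01, -3.11504232e+00,  1.90439851e-03]), 'force': array([-0.35961018, -0.46454465, -0.34996983]), 'wrist_torque': array([-0.03675449,  0.0165388 ,  0.02324025]), 'opening': 0.9984040099040065}
[[-9.66468657e-01  2.56784476e-01 -2.59968930e-04]
 [ 2.56784601e-01  9.66467928e-01 -1.18876355e-03]
 [-5.40043921e-05 -1.21565873e-03 -9.99999260e-01]]
```

View pics/top1.png

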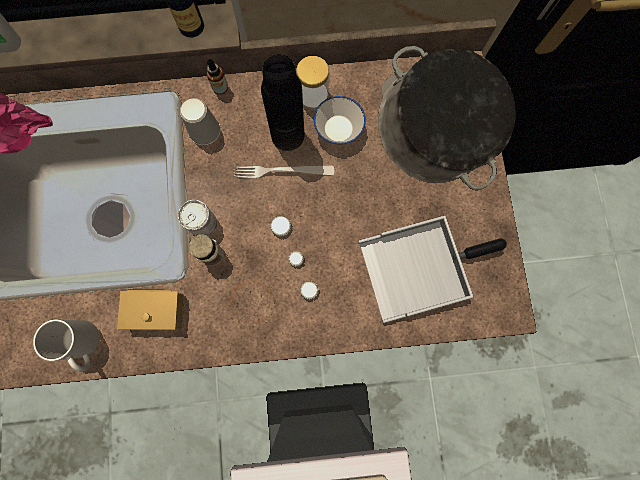

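View pics/scene1.png

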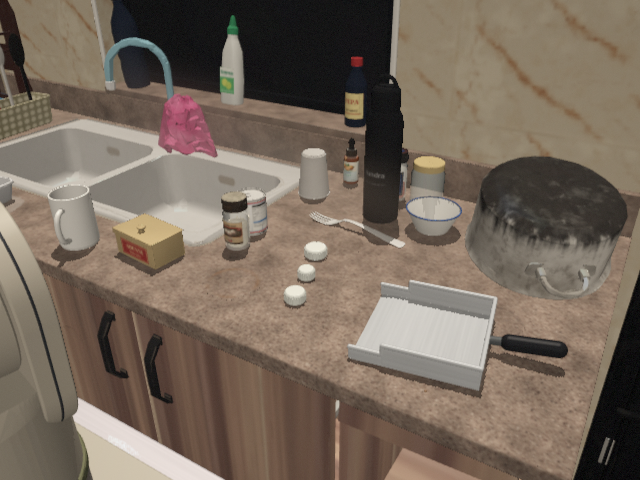

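The top view shows caps at about (281,227), (296,259) and (309,291). The pan's mouth edge runs from (361,243) to (383,322). The jar is at (205,248), the tin at (195,217), and the fork at (285,171). Next I'll measure them.

```bash
python3 - <<'E'
from h import *
s=snap('top'); im=s['img']; 
hsv=cv2.cvtColor(im,cv2.COLOR_RGB2HSV)
m=((hsv[...,1]<50)&(hsv[...,2]>150)).astype(np.uint8)
n,l,st,c=cv2.connectedComponentsWithStats(m)
for i in range(1,n):
    if st[i,4]>60: print(st[i],c[i].round(1), ray(s,*c[i],.014).round(4))
P={'mouthA':(360,243,.021),'mouthB':(384,323,.021),'backA':(445,218,.035),'backB':(471,298,.035),'hand':(506,243,.02),'forkL':(234,173,.01),'forkR':(334,171,.01),'tin':(195,214,.072),'jar':(203,246,.096)}
for k,(u,v,z) in P.items(): print(k,ray(s,u,v,z).round(4))
print(proj(s,[.5,0,0]),proj(s,[.5,.1,0]),proj(s,[.6,0,0]))
E
```

```text
[    0    92   209   205 21549] [109.4 202.6] [0.6608 0.3573 0.014 ]
[180  98  25  23 418] [192.3 109.1] [0.8425 0.186  0.014 ]
[344 101  18  33 187] [353.2 115.2] [ 0.7957 -0.14    0.014 ]
[325 115  27  26 532] [338.2 128.2] [ 0.7705 -0.1065  0.014 ]
[    0   158   640   322 68941] [428.4 365.7] [ 0.2917 -0.2179  0.014 ]
[237 166  57  12 244] [262.8 170.2] [0.6967 0.053  0.014 ]
[323 166  12   9  93] [328.4 170. ] [ 0.6839 -0.0769  0.014 ]
[110 199  21  40  92] [122.6 216.5] [0.6301 0.3321 0.014 ]
[271 216  19  19 261] [280.  225.3] [0.5813 0.0288 0.014 ]
[ 361  216  112  107 6845] [413.8 272.5] [ 0.4637 -0.2163  0.014 ]
[289 252  14  14 131] [295.3 258.3] [0.5139 0.0053 0.014 ]
[301 282  17  17 196] [308.7 289.9] [ 0.4513 -0.014   0.014 ]
[ 33 320  41  41 190] [ 53.3 339.6] [0.4088 0.4636 0.014 ]
[367 387  10  10  70] [371.6 390.9] [ 0.2589 -0.109   0.014 ]
[ 45 421  20  10  84] [ 54.2 425. ] [0.2595 0.4603 0.014 ]
[ 14 427  14  12  88] [ 21.1 431.7] [0.2544 0.5186 0.014 ]
[190 449  13  14  75] [195.6 455.6] [0.183  0.2127 0.014 ]
[183 469  11  11  63] [187.7 474.4] [0.1539 0.228  0.014 ]
[568 471  35   9 161] [583.8 476.4] [ 0.0794 -0.4595  0.014 ]
mouthA [ 0.5295 -0.1206  0.021 ]
mouthB [ 0.376  -0.1462  0.021 ]
backA [ 0.5585 -0.2856  0.035 ]
backB [ 0.4044 -0.309   0.035 ]
hand [ 0.5011 -0.3987  0.02  ]
forkL [0.6982 0.1109 0.01  ]
forkR [ 0.682  -0.0881  0.01  ]
tin [0.6047 0.1778 0.072 ]
jar [0.5392 0.1612 0.096 ]
[299.00385407 266.14790969] [247.46327381 271.41484055] [294.15945837 216.22289559]
```

Caps in the world frame: large (.581,.029), small (.514,.005), medium (.451,-.014). The mouth's middle is at (.453,-.133), and the pan's +x axis is (.172,-.985). I'll push each cap along tool -x, cradled between slightly opened fingers, starting with the medium one. First I swing over.

Request:
servo_tool(
  deltas=[
    {"turn": [0,0,5.5],"offset": [-60,0,0],"gripper": 0.25},
    {"turn": [0,0,5.5],"offset": [-60,0,0],"gripper": 0.25},
    {"turn": [0,0,5.5],"offset": [-60,0,0],"gripper": 0.25},
    {"turn": [0,0,5.5],"offset": [-60,0,0],"gripper": 0.25},
    {"turn": [0,0,5.5],"offset": [-60,0,0],"gripper": 0.25},
    {"turn": [0,0,5.5],"offset": [-60,0,0],"gripper": 0.25},
    {"turn": [0,0,5.5],"offset": [-60,0,0],"gripper": 0.25},
    {"turn": [0,0,5.5],"offset": [-60,0,0],"gripper": 0.25},
    {"turn": [0,0,5.5],"offset": [-60,0,0],"gripper": 0.25},
    {"turn": [0,0,5.5],"offset": [-60,0,0],"gripper": 0.25},
    {"turn": [0,0,5.5],"offset": [-55,0,0],"gripper": 0.25},
    {"turn": [0,0,0],"offset": [0,0,0],"gripper": 0.25},
  ],
)

```text
time: 1.65
eef_pos: [0.6258, 0.1776, 0.2313]
tcp_rot: [1.932, 2.475, -0.003]
force: [-0.6, -0.2, 0.2]
opening: 0.249
```

```bash
cat >> h.py <<'E'
M=np.array([.4528,-.1334]); PX=np.array([.172,-.985]); PY=np.array([.985,.172])
def topan(X): d=np.array(X)[:2]-M; return np.array([d@PX,d@PY])
def world(p): return M+p[0]*PX+p[1]*PY
def plan(cap,goal,back,lead=.011,z=None):
    """cap xy world, goal pan coords; needed turn, then offset (in turned tool axes), push length"""
    st=get_state(); R=Ro.from_rotvec(st['tcp_rot']).as_matrix(); g=world(goal); c=np.array(cap)
    d=(g-c)/np.linalg.norm(g-c); s=c-d*back
    tilt=np.degrees(np.arctan2(*R[[1,0],0])); want=np.degrees(np.arctan2(-d[1],-d[0]))
    turn=-((want-tilt+180)%360-180)
    R2=R@Ro.from_rotvec([0,0,np.radians(turn)]).as_matrix()
    print('pan cap',topan(c).round(3),'start',s.round(3),'turn',turn.round(1),'offset mm',(1e3*R2.T@np.r_[s-st['eef_pos'][:2],0]).round(0),'push centre dist',np.linalg.norm(g-c).round(3),'z',st['eef_pos'][2], 'tilt R',R[2].round(3))
E
python3 - <<'E'
from h import *
plan((.4513,-.014),(.12,-.035),.055)
snap('wrist','w1.png')
E
```

```text
pan cap [-0.118  0.019] start [0.454 0.041] turn 17.0 offset mm [-145. -165.    0.] push centre dist 0.244 z 0.2313146042364398 tilt R [-0.003 -0.    -1.   ]
```

View pics/w1.png

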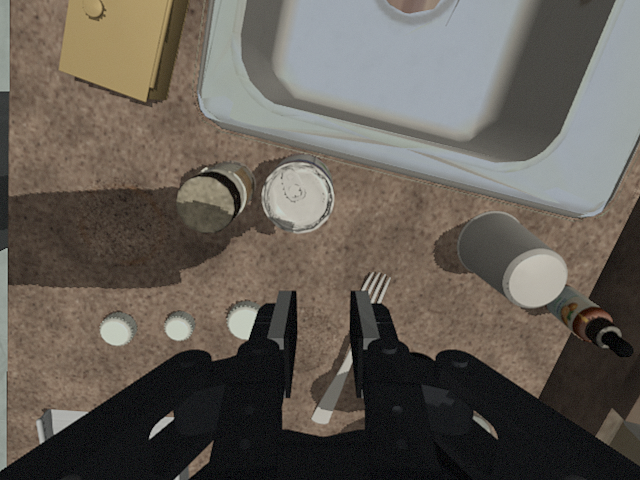

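The wrist view shows the slim fingers, slightly open, with the caps to the left at (117,329), (178,326) and (245,321). I'll go to the start behind the medium cap.

Request:
servo_tool(
  deltas=[
    {"turn": [0,0,8.5],"offset": [0,0,0],"gripper": 0.25},
    {"turn": [0,0,8.5],"offset": [0,0,0],"gripper": 0.25},
    {"turn": [0,0,0],"offset": [-36,-41,0],"gripper": 0.25},
    {"turn": [0,0,0],"offset": [-36,-41,0],"gripper": 0.25},
    {"turn": [0,0,0],"offset": [-36,-41,0],"gripper": 0.25},
    {"turn": [0,0,0],"offset": [-37,-42,0],"gripper": 0.25},
    {"turn": [0,0,0],"offset": [0,0,50],"gripper": 0.25},
    {"turn": [0,0,0],"offset": [0,0,50],"gripper": 0.25},
    {"turn": [0,0,0],"offset": [0,0,50],"gripper": 0.25},
    {"turn": [0,0,0],"offset": [0,0,40],"gripper": 0.25},
    {"turn": [0,0,0],"offset": [0,0,20],"gripper": 0.25},
    {"turn": [0,0,0],"offset": [0,0,0],"gripper": 0.25},
  ],
)

```text
time: 3.2
eef_pos: [0.452, 0.0469, 0.0201]
tcp_rot: [-2.264, -2.176, 0.004]
force: [0.3, 0.3, 0.4]
opening: 0.249
```

```bash
python3 - <<'E'
from h import *
plan((.4513,-.014),(.12,-.035),.055); print(get_state()['force'])
s=snap('wrist'); cv2.imwrite('pics/w2.png',s['img'][:,:,::-1])
E
```

```text
pan cap [-0.118  0.019] start [0.454 0.041] turn 0.7 offset mm [-6.  2. -0.] push centre dist 0.244 z 0.020148670414060713 tilt R [-0.001 -0.003 -1.   ]
[0.31836338 0.28434808 0.39046784]
```

View pics/w2.png

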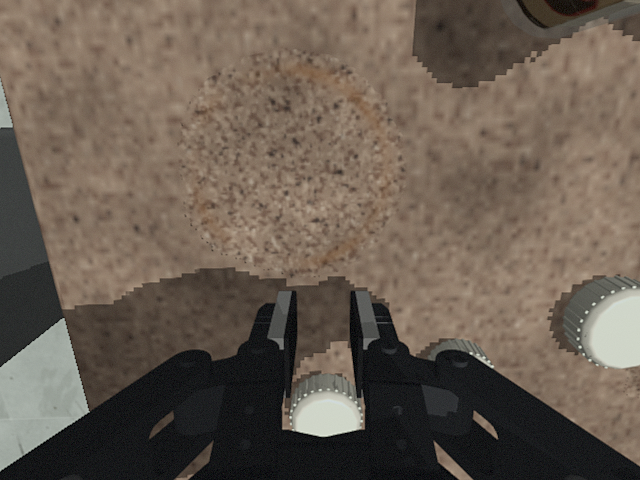

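The medium cap at (325,410) sits squarely between the fingers. Next: lower and push it in.

Request:
servo_tool(
  deltas=[
    {"turn": [0,0,0],"offset": [0,2,14],"gripper": 0.2},
    {"turn": [0,0,0],"offset": [-10,0,0],"gripper": 0.2},
    {"turn": [0,0,0],"offset": [-15,0,0],"gripper": 0.2},
    {"turn": [0,0,0],"offset": [-20,0,0],"gripper": 0.2},
    {"turn": [0,0,0],"offset": [-20,0,0],"gripper": 0.2},
    {"turn": [0,0,0],"offset": [-20,0,0],"gripper": 0.2},
    {"turn": [0,0,0],"offset": [-20,0,0],"gripper": 0.2},
    {"turn": [0,0,0],"offset": [-20,0,0],"gripper": 0.2},
    {"turn": [0,0,0],"offset": [-20,0,0],"gripper": 0.2},
    {"turn": [0,0,0],"offset": [-20,0,0],"gripper": 0.2},
    {"turn": [0,0,0],"offset": [-20,0,0],"gripper": 0.2},
    {"turn": [0,0,0],"offset": [-20,0,0],"gripper": 0.2},
  ],
)

```text
time: 4.75
eef_pos: [0.4464, -0.1606, 0.0077]
tcp_rot: [2.268, 2.173, 0.001]
force: [1.0, 0.3, -0.5]
opening: 0.199
```

```bash
python3 - <<'E'
from h import *
st=get_state(); print(topan(st['eef_pos']),st['eef_pos'],st['force'])
s=snap('scene','s2.png')
E
```

```text
[ 0.02573958 -0.01097868] [ 0.44641198 -0.16064702  0.00774482] [ 1.01313121  0.27938258 -0.50075743]
```

View pics/s2.png

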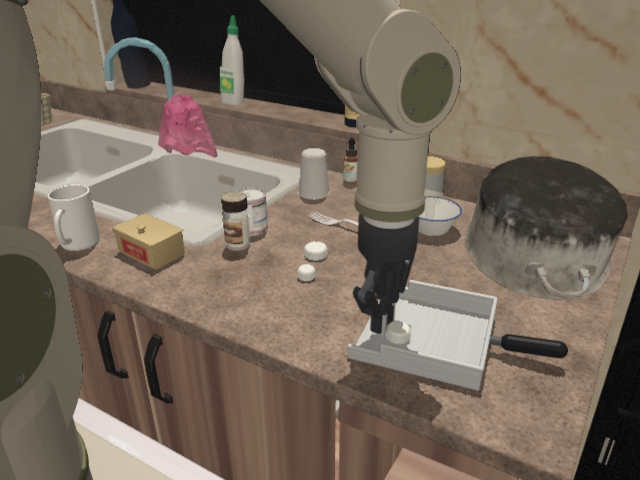

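The medium cap at (398,333) is in the pan, still in front of the fingers. I'll finish the push, back off and lift.

Request:
servo_tool(
  deltas=[
    {"turn": [0,0,0],"offset": [-20,0,0],"gripper": 0.2},
    {"turn": [0,0,0],"offset": [-20,0,0],"gripper": 0.2},
    {"turn": [0,0,0],"offset": [-12,0,0],"gripper": 0.2},
    {"turn": [0,0,0],"offset": [-8,0,0],"gripper": 0.2},
    {"turn": [0,0,0],"offset": [-5,0,0],"gripper": 0.2},
    {"turn": [0,0,0],"offset": [0,0,0],"gripper": 0.2},
    {"turn": [0,0,0],"offset": [10,0,0],"gripper": 0.2},
    {"turn": [0,0,0],"offset": [15,0,-10],"gripper": 0.2},
    {"turn": [0,0,0],"offset": [15,0,-40],"gripper": 0.2},
    {"turn": [0,0,0],"offset": [20,0,-50],"gripper": 0.2},
    {"turn": [0,0,0],"offset": [0,0,-20],"gripper": 0.2},
    {"turn": [0,0,0],"offset": [0,0,0],"gripper": 0.2},
  ],
)

```text
time: 6.3
eef_pos: [0.4476, -0.1627, 0.1286]
tcp_rot: [2.264, 2.176, 0.004]
force: [0.1, 0.4, -1.0]
opening: 0.2
```

```bash
python3 - <<'E'
from h import *
plan((.514,.005),(.11,-.02),.055)
E
```

```text
pan cap [-0.126  0.084] start [0.527 0.058] turn 11.6 offset mm [234.  24.   0.] push centre dist 0.258 z 0.12855081878886596 tilt R [ 0.001  0.003 -1.   ]
```

```bash
python3 - <<'E'
from h import *
plan((.514,.005),(.10,.0),.055)
E
```

```text
pan cap [-0.126  0.084] start [0.524 0.059] turn 8.2 offset mm [232.  35.   0.] push centre dist 0.241 z 0.12855081878886596 tilt R [ 0.001  0.003 -1.   ]
```

Request:
servo_tool(
  deltas=[
    {"turn": [0,0,8.2],"offset": [0,0,0],"gripper": 0.2},
    {"turn": [0,0,0],"offset": [46,7,0],"gripper": 0.2},
    {"turn": [0,0,0],"offset": [46,7,0],"gripper": 0.2},
    {"turn": [0,0,0],"offset": [46,7,0],"gripper": 0.2},
    {"turn": [0,0,0],"offset": [46,7,0],"gripper": 0.2},
    {"turn": [0,0,0],"offset": [48,7,0],"gripper": 0.2},
    {"turn": [0,0,0],"offset": [0,0,0],"gripper": 0.2},
    {"turn": [0,0,0],"offset": [0,0,40],"gripper": 0.2},
    {"turn": [0,0,0],"offset": [0,0,40],"gripper": 0.2},
    {"turn": [0,0,0],"offset": [0,0,20],"gripper": 0.2},
    {"turn": [0,0,0],"offset": [0,0,0],"gripper": 0.2},
  ],
)

```text
time: 7.68
eef_pos: [0.5215, 0.0567, 0.0251]
tcp_rot: [-2.417, -2.005, 0.007]
force: [-0.1, 0.4, 1.2]
opening: 0.203
```

```bash
python3 - <<'E'
from h import *
plan((.514,.005),(.10,.0),.055)
snap('wrist','w3.png')
E
```

```text
pan cap [-0.126  0.084] start [0.524 0.059] turn -0.1 offset mm [ 3.  2. -0.] push centre dist 0.241 z 0.025103555627899916 tilt R [-0.002 -0.004 -1.   ]
```

View pics/w3.png

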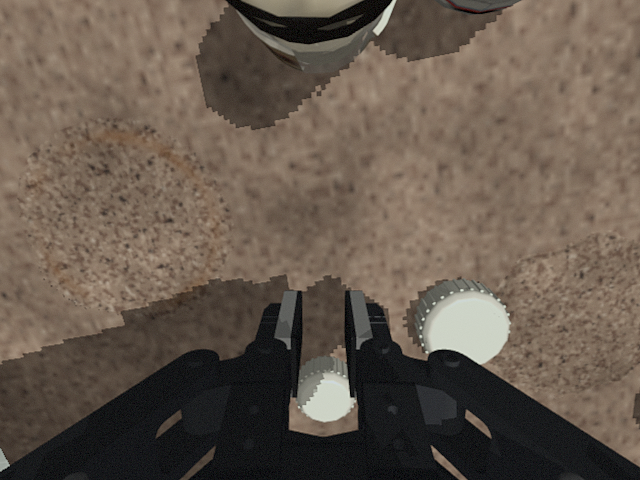

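The small cap at (327,395) is lined up between the fingers, and the large cap at (463,330) is clear. I'll push.

Request:
servo_tool(
  deltas=[
    {"turn": [0,0,0],"offset": [0,2,18],"gripper": 0.16},
    {"turn": [0,0,0],"offset": [-10,0,0],"gripper": 0.16},
    {"turn": [0,0,0],"offset": [-14,0,0],"gripper": 0.16},
    {"turn": [0,0,0],"offset": [-20,0,0],"gripper": 0.16},
    {"turn": [0,0,0],"offset": [-20,0,0],"gripper": 0.16},
    {"turn": [0,0,0],"offset": [-20,0,0],"gripper": 0.16},
    {"turn": [0,0,0],"offset": [-20,0,0],"gripper": 0.16},
    {"turn": [0,0,0],"offset": [-20,0,0],"gripper": 0.16},
    {"turn": [0,0,0],"offset": [-20,0,0],"gripper": 0.16},
    {"turn": [0,0,0],"offset": [-20,0,0],"gripper": 0.16},
    {"turn": [0,0,0],"offset": [-20,0,0],"gripper": 0.16},
    {"turn": [0,0,0],"offset": [-20,0,0],"gripper": 0.16},
  ],
)

```text
time: 9.22
eef_pos: [0.4877, -0.1448, 0.0099]
tcp_rot: [2.417, 2.005, 0.001]
force: [0.0, -0.2, 0.1]
opening: 0.162
```

Request:
servo_tool(
  deltas=[
    {"turn": [0,0,0],"offset": [-20,0,0],"gripper": 0.16},
    {"turn": [0,0,0],"offset": [-15,0,0],"gripper": 0.16},
    {"turn": [0,0,0],"offset": [-12,0,0],"gripper": 0.16},
    {"turn": [0,0,0],"offset": [-8,0,0],"gripper": 0.16},
    {"turn": [0,0,0],"offset": [-5,0,0],"gripper": 0.16},
    {"turn": [0,0,0],"offset": [0,0,0],"gripper": 0.16},
    {"turn": [0,0,0],"offset": [10,0,0],"gripper": 0.16},
    {"turn": [0,0,0],"offset": [15,0,-10],"gripper": 0.16},
    {"turn": [0,0,0],"offset": [15,0,-40],"gripper": 0.16},
    {"turn": [0,0,0],"offset": [20,0,-50],"gripper": 0.2},
    {"turn": [0,0,0],"offset": [0,0,-20],"gripper": 0.2},
    {"turn": [0,0,0],"offset": [0,0,0],"gripper": 0.2},
  ],
)

```text
time: 10.72
eef_pos: [0.4892, -0.142, 0.1306]
tcp_rot: [2.414, 2.008, 0.004]
force: [-0.8, -0.4, -0.8]
opening: 0.2
```

```bash
python3 - <<'E'
from h import *
plan((.5813,.0288),(.05,-.022),.055)
snap('scene','s3.png')
E
```

```text
pan cap [-0.138  0.154] start [0.612 0.075] turn 22.9 offset mm [248. -17.   0.] push centre dist 0.258 z 0.1306395176410673 tilt R [ 0.001  0.003 -1.   ]
```

View pics/s3.png

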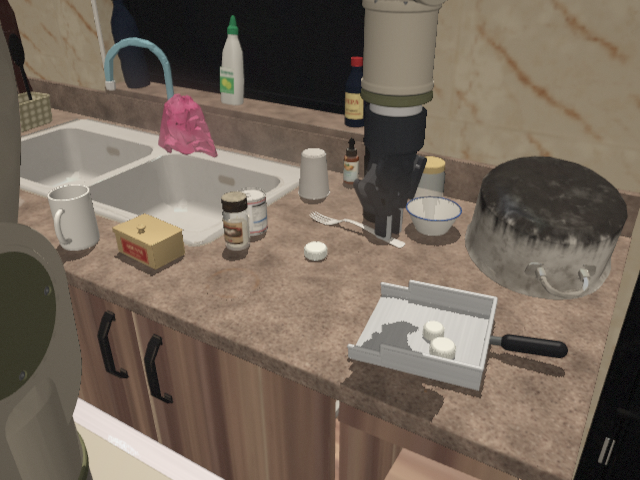

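The small (433,330) and medium (441,347) caps are in the pan. Next is the large cap at (316,251).

Request:
servo_tool(
  deltas=[
    {"turn": [0,0,7.6],"offset": [0,0,0],"gripper": 0.25},
    {"turn": [0,0,7.6],"offset": [0,0,0],"gripper": 0.25},
    {"turn": [0,0,7.6],"offset": [0,0,0],"gripper": 0.25},
    {"turn": [0,0,0],"offset": [50,-4,0],"gripper": 0.25},
    {"turn": [0,0,0],"offset": [50,-4,0],"gripper": 0.25},
    {"turn": [0,0,0],"offset": [50,-3,0],"gripper": 0.25},
    {"turn": [0,0,0],"offset": [50,-3,0],"gripper": 0.25},
    {"turn": [0,0,0],"offset": [48,-3,0],"gripper": 0.25},
    {"turn": [0,0,0],"offset": [0,0,0],"gripper": 0.25},
    {"turn": [0,0,0],"offset": [0,0,50],"gripper": 0.25},
    {"turn": [0,0,0],"offset": [0,0,50],"gripper": 0.25},
    {"turn": [0,0,0],"offset": [0,0,0],"gripper": 0.25},
  ],
)

```text
time: 12.28
eef_pos: [0.6065, 0.0721, 0.0248]
tcp_rot: [-2.765, -1.488, 0.014]
force: [-0.1, -0.3, 0.4]
opening: 0.25
```

```bash
python3 - <<'E'
from h import *
plan((.5813,.0288),(.05,-.022),.055)
snap('wrist','w4.png')
E
```

```text
pan cap [-0.138  0.154] start [0.612 0.075] turn -0.1 offset mm [ 5.  3. -0.] push centre dist 0.258 z 0.024803678830243557 tilt R [-0.007 -0.006 -1.   ]
```

View pics/w4.png

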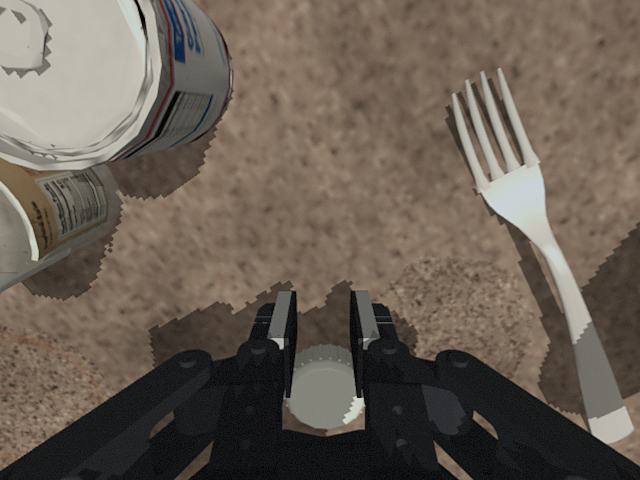

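The large cap at (325,390) is lined up, and the fork and tin are clear. I'll push.

Request:
servo_tool(
  deltas=[
    {"turn": [0,0,0],"offset": [0,2,18],"gripper": 0.25},
    {"turn": [0,0,0],"offset": [-8,0,0],"gripper": 0.25},
    {"turn": [0,0,0],"offset": [-14,0,0],"gripper": 0.25},
    {"turn": [0,0,0],"offset": [-20,0,0],"gripper": 0.25},
    {"turn": [0,0,0],"offset": [-20,0,0],"gripper": 0.25},
    {"turn": [0,0,0],"offset": [-20,0,0],"gripper": 0.25},
    {"turn": [0,0,0],"offset": [-20,0,0],"gripper": 0.25},
    {"turn": [0,0,0],"offset": [-20,0,0],"gripper": 0.25},
    {"turn": [0,0,0],"offset": [-20,0,0],"gripper": 0.25},
    {"turn": [0,0,0],"offset": [-20,0,0],"gripper": 0.25},
  ],
)

```text
time: 13.58
eef_pos: [0.5223, -0.0641, 0.0114]
tcp_rot: [2.766, 1.49, 0.001]
force: [1.3, 1.6, 3.1]
opening: 0.25
```

```bash
python3 - <<'E'
from h import *
st=get_state(); print(topan(st['eef_pos']),st['eef_pos'],st['force'])
s=snap('scene','s4.png')
E
```

```text
[-0.05634522  0.08041325] [ 0.52232896 -0.06405563  0.01143437] [1.27478023 1.55265649 3.13771557]
```

View pics/s4.png

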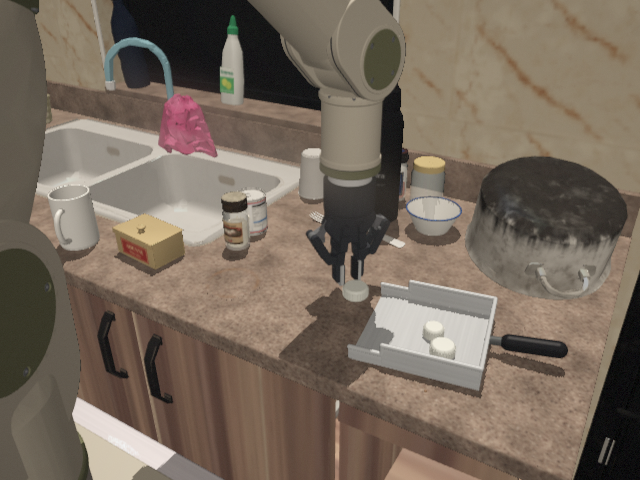

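The large cap at (355,290) is in front of the fingers, heading for the mouth. I'll go on.

Request:
servo_tool(
  deltas=[
    {"turn": [0,0,0],"offset": [-15,0,1],"gripper": 0.25},
    {"turn": [0,0,0],"offset": [-15,0,0],"gripper": 0.25},
    {"turn": [0,0,0],"offset": [-15,0,0],"gripper": 0.25},
    {"turn": [0,0,0],"offset": [-15,0,0],"gripper": 0.25},
    {"turn": [0,0,0],"offset": [-15,0,0],"gripper": 0.25},
    {"turn": [0,0,0],"offset": [-15,0,0],"gripper": 0.25},
    {"turn": [0,0,0],"offset": [-12,0,0],"gripper": 0.25},
    {"turn": [0,0,0],"offset": [-8,0,0],"gripper": 0.25},
    {"turn": [0,0,0],"offset": [-5,0,0],"gripper": 0.25},
    {"turn": [0,0,0],"offset": [0,0,0],"gripper": 0.25},
  ],
)

```text
time: 14.88
eef_pos: [0.4595, -0.1592, 0.0103]
tcp_rot: [-2.766, -1.489, -0.0]
force: [-0.2, 0.3, 0.2]
opening: 0.254
```

Request:
servo_tool(
  deltas=[
    {"turn": [0,0,0],"offset": [10,0,0],"gripper": 0.25},
    {"turn": [0,0,0],"offset": [15,0,-10],"gripper": 0.25},
    {"turn": [0,0,0],"offset": [15,0,-40],"gripper": 0.25},
    {"turn": [0,0,0],"offset": [40,0,-50],"gripper": 0.25},
    {"turn": [0,0,0],"offset": [50,0,-50],"gripper": 0.25},
    {"turn": [0,0,0],"offset": [50,0,-20],"gripper": 0.25},
    {"turn": [0,0,0],"offset": [50,0,0],"gripper": 0.25},
    {"turn": [0,0,0],"offset": [0,0,0],"gripper": 0.25},
    {"turn": [0,0,0],"offset": [0,0,0],"gripper": 0.25},
  ],
)

```text
time: 16.0
eef_pos: [0.5822, 0.0277, 0.1729]
tcp_rot: [2.765, 1.491, -0.001]
force: [-0.3, 0.1, 0.7]
opening: 0.247
```

```bash
python3 - <<'E'
from h import *
s=snap('top','t5.png')
im=cv2.imread('pics/t5.png'); cv2.imwrite('pics/t5c.png',cv2.resize(im[140:340,180:520],None,fx=2.35,fy=2.35))
E
```

```text
(no output)
```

View pics/t5c.png

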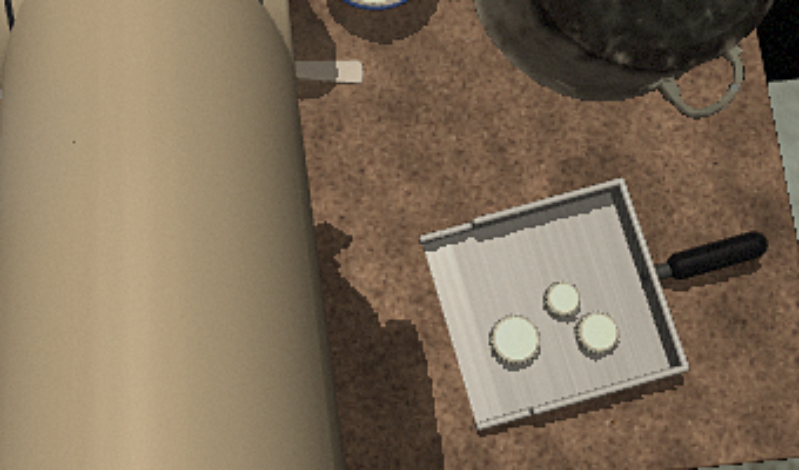

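All three caps are in the pan: large (515,341), small (562,300) and medium (598,333) in the crop. I'll do a quick numeric check, then hand in.

```bash
python3 - <<'E'
from h import *
s=snap('top')
for k,u,v in [('L',515,341),('S',562,300),('M',598,333)]:
    print(k,(topan(ray(s,u/2.35+180,v/2.35+140,.021))-[.085,0]).round(3))
print(get_state()['force'],np.abs(get_state()['qvel']).max()); order.finish_job()
E
```

```text
L [-0.037 -0.019]
S [0.009 0.002]
M [ 0.029 -0.031]
[-0.58950611 -0.64140041 -0.81867141] 0.006491204154300932
the job is handed in; nothing more can be done
```

I pushed the three caps into the crumb pan one at a time (medium, small, then large), cradled between the slightly opened fingertips. The gripper never closed on a cap and none was lifted. I then raised the arm clear and handed the job in at about 16 s.

**Caps:** the last top view puts all three inside the pan. In the pan's axes, in metres:

| Cap | x | y |
|---|---|---|
| large | -0.037 | -0.019 |
| small | 0.009 | 0.002 |
| medium | 0.029 | -0.031 |

The large cap has the least margin, about 28 mm behind its front limit. I didn't measure cap speed separately; the caps looked settled about 1 s after the last push.

**Forces:** readings were about 4 N or less each time I checked, and near zero at the end with the arm in free air.

**Tin, jar and fork:** I never touched them, and they looked unmoved in the last scene view, taken midway through the final push. In the last top view the arm hid the tin, the jar and most of the fork, so I did not measure their positions again.

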